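# Load a control board into the test jig and latch its gate

### The arm

A 6-joint arm with a two-finger parallel gripper is mounted at the origin on the work surface. World frame = base frame: x ahead of the robot, y to its left, z up, the work surface at z = 0. Lengths are in m, angles in rad, forces in N, time in s.
With the tool pointing down it reaches from about 0.275 to 0.725 m from the base axis. Payload 15.9 kg.
Tool frame: the origin (TCP) lies between the finger pads; the fingertips stand 14 mm ahead of it and the grasp point (between the pads) lies 5 mm behind it; z points along the fingers, y is the line along which they close (so a half turn about z gives the same grasp; the last joint's range is limited). The gripper opens to 85 mm and grips with 20 to 120 N. Pads are 22 mm wide; open, the fingers measure 114 mm over their backs; the gripper's body (76 mm by 85 mm) begins 54 mm behind the grasp point. The pads swing forward as they close: fully open they stand 13 mm farther back than shut.
Start: joints at [1.281, 0.213, -0.034, 1.323, 0, 1.571], TCP at [0.143, 0.479, 0.245] pointing down, gripper open.
Joint ranges: [-2.98, 2.98], [-0.74, 1.72], [-1.14, 1.35], [-2.1, 2.04], [-1.57, 1.44], [-3.14, 3.14]. Speed limits (rad/s): [1.89, 1.89, 2.39, 2.57, 3.14, 3.14].

### API

Orientations are given as a unit quaternion [x, y, z, w].
In Python, from workcell import state, camera, get_calibration, hand_in gives the robot as it stands. The module is installed in compiled form; this text tells all that it offers.
- The arm moves only by the tool move_arm, never from a script. Its argument "moves" is a list of rows, each an object of numbers: "dx", "dy", "dz": the shift along the tool's x, y, z in mm; "turn": the turn about the tool's z in rad. In form: [{"dx": .., "dy": .., "dz": .., "turn": ..}, ...]. A call has 1 to 20 rows; each row shifts and turns the commanded pose from where the row before left it, along the tool's axes as they then stand; what a row does not reach is not made up. A row lasts 1/8 s, in which the tool goes at most 62.5 mm and 10.7 degrees, less where a joint would pass 70% of its speed; a pose out of reach is approached as far as the arm can. A call with a gripper value outside its range is refused whole. "jaw" is the closure, from 0 (fully open) to 1 (shut), set as the call begins (left out, the last holds). The fingers move at their own pace and stop on an object; "grip_force" is the grip in N (left out, the last holds). Time passes only in rows, so rows that do not move let the fingers close. It gives the time, the measured TCP pose, the force, the opening and the grip force at its end, in the units of the state.
- state(): the state, without advancing time (a new reading comes with each control period).
- camera(name): name is "scene" or "top" or "wrist"; returns the picture (420x560x3 uint8, red, green, blue); there is no depth.
- get_calibration(name): a dict with "mtx" (3x3 intrinsics, pixels), "eye" and "orientation" of the camera in the world. Camera axes: x right, y up, looking along -z (the intrinsics and any distortion apply to the point x, -y, -z); pixel columns grow to the right and rows downward; lengths in m; the calibration is good to about 2 mm. A picture is of the moment at which its call begins: read the wrist's pose just before it. get_calibration takes no time and is no camera call; for the wrist camera it gives the pose at the moment of the call.
- hand_in(): hands the job in; it is judged then, once.
The state is a dict: "clock": time; "joint_positions": joint angles; "dq": joint speeds; "joint_torque": joint torques, N m; "ee_pos": TCP position; "eef_rot": TCP orientation; "wrist_force": force on the tool from outside, world axes, zero at the start; "wrist_torque": the same for the moment, N m; "grip_width": finger opening in m; "grasp_force": force on a finger pad.
Only numpy, scipy, OpenCV 4.12 (cv2) and the standard library are available. Lean on these libraries where they do the work, as an engineer would, in place of code of your own. Each camera call takes 0.05 s, during which the arm holds its last target. There are 200 camera calls.

### The job

Lift the green control board off its pink foam block and set it on the pins of the black test jig, with its metal USB socket at the jig's front (the side with the yellow hook). Then swing the sprung gate over by its red handle bar and press it down gently, just until the hook snaps over it and holds it shut by itself; feel for it, as the hook's height is set by hand, and do not lean on the gate once it meets its stops, or the board will crack. Let go, and leave the solder spool, flux bottle, screwdriver and tin where they are.

Things in the scene. Friction and masses are not known exactly. Their poses are not given: they have to be found in the camera images.
- board_centre (a point): Middle of the loose green circuit board (about 0.1 kg), 7 mm above its underside; x along its length, z up. The board is 92 (x) x 56 (y) x 2 mm with parts up to 14 mm above its underside. In the middle of each long side a blue terminal block, 30 mm long, stands flush with the edge: two grip faces 56 mm apart across y, 2 to 14 mm above the underside.
- board_socket (a point): The -x end of the board, 46 mm from board_centre and at its height, where the silver USB socket sits. This end belongs at the jig's front.
- foam: Pink antistatic foam block, 70 x 40 x 22 mm, fixed to the bench, origin under its centre. The board starts lying level on it, nearly along it, its edges overhanging by 4 mm or more, so that fingers can pass down beside them.
- jig: Test jig, fixed to the bench. Black base 185 (x) x 150 (y) mm, its top 30 mm above the bench. Origin on the bench on its middle line; x points from its front (yellow hook) to its back (hinge), z up. Its front faces the robot, turned up to 0.25 rad.
- nest (a point): Where board_centre lies when the board rests on the jig's unpressed pins (tips 18 mm above the base); axes as the jig's. Beside the board's middle 18 mm are free below it. Eight round posts 6 mm thick surround it with 1 mm play, at (+-34, +-32) and (+-50, +-17) mm from here; they end 3 mm above this point, the last 7 mm tapered to 2 mm thick, a lead-in of 2 mm.
- gate (a joint): Angle of the hinged gate, rad: 0 level (shut), growing as its front lifts. A spring holds it open at a stop at 1.40 and lifts it again when let go unlatched. Frame 126 mm wide, 190 mm long from the hinge, clear plate, four white rods below that press the board onto the sprung pins (which yield up to 9.5 mm) from about 0.06 down. More than 32 N on the gate cracks the board.
- gate_hinge (a point): Middle of the gate's hinge axis, 78 mm above the bench, 100 mm behind (+x of) nest; the axis runs along the jig's y. Axes as the jig's.
- gate_handle (a point): Middle of the gate's red round handle bar, 18 mm thick, 106 mm long along the jig's y, between two cheeks, free above, in front and behind. With the gate level it is 180 mm in front of (-x) the hinge axis and 14 mm above it; z of this point is the gate's outer normal (up when shut, to the back when open). When open it is 258 mm above the bench.
- latch (a point): On the jig's front face 15 mm above the bench, below the yellow sprung hook. The hook and rubber stops stand on a post set by hand up to 5 mm up or down, unmeasured. At the bar: 3 to 6 N brings the gate down; near shut the push grows to 7 to 14 N, then the hook snaps over the gate's cross pin, anywhere from +0.033 to -0.035 rad; about 0.010 rad (under 2 mm) lower it hits the stops.
- spool: Bystander: aluminium solder spool standing upright, 54 mm across, 48 mm tall, origin under its centre.
- flux: Bystander: amber flux bottle with black cap, 38 mm across, 95 mm tall, origin under its centre.
- driver: Bystander: orange-handled screwdriver, 150 mm long, lying along its x, origin under its middle.
- tin: Bystander: round flat tip-cleaner tin, 52 mm across, 24 mm tall, origin under its centre.
Not all that is in view belongs to the job. What is shaped like the part that bears board_centre but orange or purple is not meant.

How it is judged:
On the way:
1. the board lies level on the jig's pins between the posts, socket end at the front, let go, with the gate still open (horizontal distance between board_centre and nest below 0.003 m and z of board_centre in the frame of nest between -0.003 and 0.002 m and x of board_socket in the frame of nest below -0.04 m and angle between board_centre's own z axis and vertical below 0.05 rad and contact force between board and the fingers below 0.1 N and value of joint gate above 0.8 rad), for 0.2 s.
At the end, for the whole second after the job is handed in: The gate stays shut by itself, at rest below 0.05 rad (held by the hook), and the board lies under it in the nest, within 4 mm of its place, pressed down onto the pins (up to 12 mm below the nest point), level within 0.07 rad, its socket end at the front (value of joint gate below 0.05 rad and velocity of joint gate between -0.05 and 0.05 rad/s and horizontal distance between board_centre and nest below 0.004 m and z of board_centre in the frame of nest between -0.012 and 0 m and x of board_socket in the frame of nest below -0.04 m and angle between board_centre's own z axis and vertical below 0.07 rad); the robot touches nothing.
It fails at once if the gate is pushed with more than 32 N (contact force between gate and the fingers above 32 N or contact force between gate and the arm above 32 N).
It fails at once if the solder spool, flux bottle, screwdriver or tin is moved more than 3 cm or knocked over (distance of any of spool, flux, driver, tin from where it was at the start of the episode above 0.03 m or angle between any of spool, flux, tin's own z axis and vertical above 0.5 rad).
It also fails if it takes over 64 s, if anything falls off the work surface, if the arm or the gripper's body presses on something with over 40 N, if the wrist force passes 120 N, or if a joint passes its speed limit or range.

## Working session

There is one attempt and no reset: what is moved stays moved. The work goes in short steps, Python scripts to look and compute and a tool call to move; the robot and the scene stay as the last step left them, time stands still between calls to the robot, and variables do not carry over. Pictures are saved under pics/ and viewed, at most 10 in all, crops included, and the job is handed in when it is done.

Besides the shell and the picture viewer there is one more tool, called by a JSON object that holds its "name" and its "arguments". move_arm: Moves the arm, as the interface text tells. Its arguments: {"type":"object","properties":{"moves":{"type":"array","items":{"type":"object","properties":{"dx":{"type":"number"},"dy":{"type":"number"},"dz":{"type":"number"},"turn":{"type":"number"}}}},"jaw":{"type":"number"},"grip_force":{"type":"number"}},"required":["moves"]}

```bash
mkdir -p pics; cat > h.py <<'E'
import numpy as np,cv2
from workcell import state,camera,get_calibration
from scipy.spatial.transform import Rotation as R
def save(n,f):
    c=get_calibration(n); im=camera(n); cv2.imwrite('pics/'+f,im[:,:,::-1]); return im,c
def ray(c,u,v):
    K=np.array(c['mtx']); p=np.linalg.solve(K,[u,v,1]); d=np.array([p[0],-p[1],-1])
    return np.array(c['eye']),R.from_quat(c['orientation']).apply(d)
def onz(c,u,v,z):
    e,d=ray(c,u,v); return e+d*(z-e[2])/d[2]
def proj(c,P):
    q=R.from_quat(c['orientation']).inv().apply(np.atleast_2d(P)-np.array(c['eye'])); q=q*[1,-1,-1]
    p=q@np.array(c['mtx']).T; return p[:,:2]/p[:,2:]
E
python3 - <<'E'
from h import *
for n in('top','scene'):
    im,c=save(n,n+'0.png'); print(n,c)
print(state())
E
```

```text
top {'mtx': array([[427.83142227,   0.        , 283.61388778],
       [  0.        , 427.83142227, 208.40774522],
       [  0.        ,   0.        ,   1.        ]]), 'eye': array([0.42140264, 0.0146366 , 1.0220931 ]), 'orientation': array([-0.04160061,  0.04769076,  0.71326111, -0.69803551])}
scene {'mtx': array([[455.08169649,   0.        , 272.48683192],
       [  0.        , 455.08169649, 217.93594269],
       [  0.        ,   0.        ,   1.        ]]), 'eye': array([1.22501671, 0.4328346 , 0.68132147]), 'orientation': array([0.22656278, 0.40387623, 0.76857443, 0.44141437])}
{'clock': 0.1, 'joint_positions': array([ 1.28098350e+00,  2.13305921e-01, -3.49868211e-02,  1.32351100e+00,
       -3.05067554e-06,  1.57078226e+00]), 'dq': array([-0.00154601, -0.00092358,  0.00190228,  0.00063722,  0.0009596 ,
        0.00033039]), 'joint_torque': array([ 3.60879174e-03, -6.87245965e+01,  4.87808883e+01,  1.21367644e-02,
        2.43965469e-04, -4.40301142e-05]), 'ee_pos': array([0.14280257, 0.47886424, 0.24486994]), 'eef_rot': array([ 1.44392846e-01,  9.89520314e-01, -4.98649654e-04, -7.12296564e-05]), 'wrist_force': array([0.28067896, 0.14273629, 0.03828929]), 'wrist_torque': array([-0.03066436,  0.01299474, -0.00364726]), 'grasp_force': 0.0, 'grip_width': 0.0851299479843954}
```

View pics/top0.png

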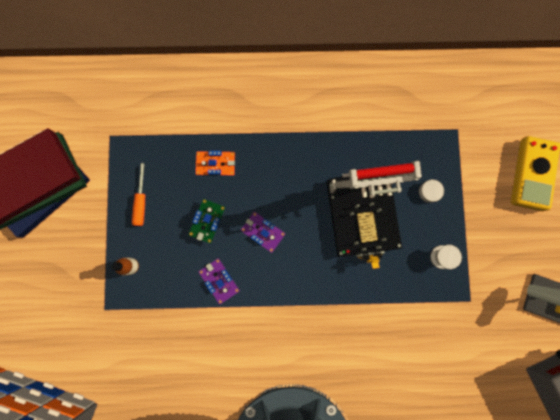

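View pics/scene0.png

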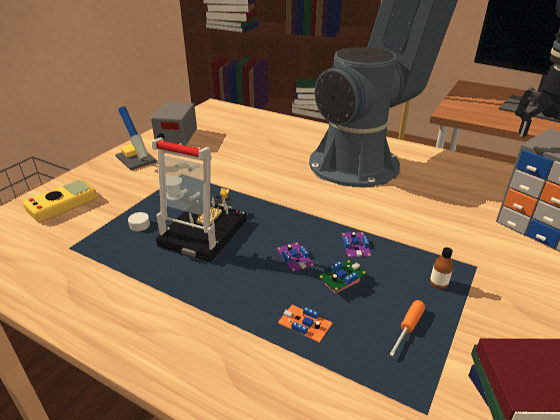

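The top view shows the green board at about (207,221), with the jig at (365,215), its hook at (375,262) and the red bar at (387,172). The scene view shows the gate open. Next I'll make rough estimates and view enlarged crops.

```bash
python3 - <<'E'
from h import *
c=get_calibration('top'); im=cv2.imread('pics/top0.png')
for n,u,v,z in [('board',207,221,.03),('hook',375,262,.04),('barL',354,177,.258),('barR',419,170,.258),('jFL',336,257,.03),('jFR',400,249,.03),('jBL',330,180,.03),('flux',128,266,.08),('spool',446,257,.048),('tin',431,190,.024),('pur',263,232,.03)]:
    print(n,onz(c,u,v,z).round(4))
a=cv2.resize(im[190:252,170:250],(480,372),interpolation=cv2.INTER_CUBIC)
b=cv2.resize(im[155:272,320:430],None,fx=5,fy=5,interpolation=cv2.INTER_CUBIC)[:, :]
b=cv2.resize(b,(440,468))
o=np.zeros((468,800,3),np.uint8); o[:,360:]=b; o[:279,:360]=cv2.resize(a,(360,279)); cv2.imwrite('pics/c1.png',o)
E
```

```text
board [0.5216 0.1835 0.03  ]
hook [ 0.4185 -0.2009  0.04  ]
barL [ 0.5733 -0.1223  0.258 ]
barR [ 0.5838 -0.2417  0.258 ]
jFL [ 0.4318 -0.1136  0.03  ]
jFR [ 0.447  -0.2625  0.03  ]
jBL [ 0.6126 -0.1062  0.03  ]
flux [0.4218 0.3466 0.08  ]
spool [ 0.4262 -0.361   0.048 ]
tin [ 0.5847 -0.3457  0.024 ]
pur [0.4932 0.0537 0.03  ]
```

View pics/c1.png

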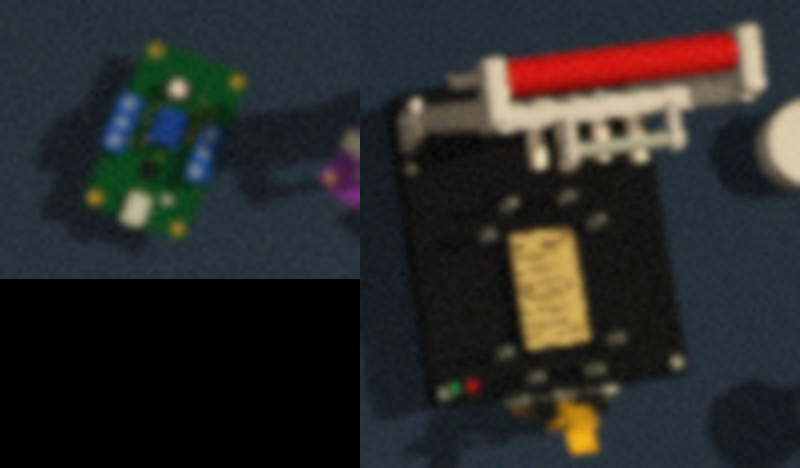

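The crop shows the board's silver socket end facing the robot (bottom left, about (135,210)), so the board's x axis is at about -0.39 rad. The eight jig posts are centred at about (552,286), and the jig yaw is about +0.10 rad. Next I move over the board.

{"name": "move_arm", "arguments": {"moves": [{"dx": -25, "dy": -10}, {"dx": -40, "dy": -15}, {"dx": -40, "dy": -16}, {"dx": -40, "dy": -16}, {"dx": -40, "dy": -16}, {"dx": -40, "dy": -16}, {"dx": -40, "dy": -16}, {"dx": -40, "dy": -16}, {"dx": -40, "dy": -16}, {"dx": -40, "dy": -16}, {"dx": -40, "dy": -15}, {"dx": -20, "dy": -7, "turn": 0.1}, {}], "jaw": 0}}

```text
schema error: expected keys dx, dy, dz, turn
```

```bash
python3 - <<'E'
from h import *
s=state(); print(s['clock'],s['ee_pos'],s['eef_rot'])
im,c=save('wrist','w1.png'); print(c)
t=get_calibration('top'); print(onz(t,368.1,226.55,.058))
E
```

```text
0.1 [0.14280257 0.47886424 0.24486994] [ 1.44392846e-01  9.89520314e-01 -4.98649654e-04 -7.12296564e-05]
{'mtx': array([[301.4695665 ,   0.        , 278.82846085],
       [  0.        , 301.4695665 , 210.46506174],
       [  0.        ,   0.        ,   1.        ]]), 'eye': array([0.06412533, 0.50261602, 0.37369928]), 'orientation': array([-0.12873511, -0.09572938,  0.58994388,  0.79134656])}
[ 0.49837835 -0.18525536  0.058     ]
```

View pics/w1.png

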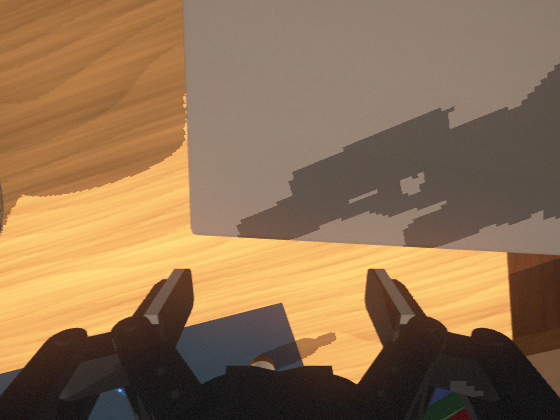

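The wrist image shows only the table, with the fingers at about (180,300) and (380,300), because the move was refused. Every row needs all four keys, so I'll resend it.

{"name": "move_arm", "arguments": {"moves": [{"dx": -25, "dy": -10, "dz": 0, "turn": 0}, {"dx": -40, "dy": -15, "dz": 0, "turn": 0}, {"dx": -40, "dy": -16, "dz": 0, "turn": 0}, {"dx": -40, "dy": -16, "dz": 0, "turn": 0}, {"dx": -40, "dy": -16, "dz": 0, "turn": 0}, {"dx": -40, "dy": -16, "dz": 0, "turn": 0}, {"dx": -40, "dy": -16, "dz": 0, "turn": 0}, {"dx": -40, "dy": -16, "dz": 0, "turn": 0}, {"dx": -40, "dy": -16, "dz": 0, "turn": 0}, {"dx": -40, "dy": -16, "dz": 0, "turn": 0}, {"dx": -40, "dy": -15, "dz": 0, "turn": 0}, {"dx": -20, "dy": -7, "dz": 0, "turn": 0.1}, {"dx": 0, "dy": 0, "dz": 0, "turn": 0}], "jaw": 0}}

```text
clock: 1.78
ee_pos: [0.52, 0.1833, 0.2447]
eef_rot: [0.195, 0.981, -0.0, -0.0]
wrist_force: [-1.3, 0.5, -0.6]
grip_width: 0.0856
grasp_force: 0.0
```

```bash
python3 - <<'E'
from h import *
s=state(); print(s['clock'],s['ee_pos'],s['eef_rot'],s['wrist_force'])
im,c=save('wrist','w2.png'); np.save('w2.npy',c,allow_pickle=True)
# green/blue segmentation guess
hsv=cv2.cvtColor(im,cv2.COLOR_RGB2HSV)
m=((hsv[...,0]>40)&(hsv[...,0]<90)&(hsv[...,1]>100)&(hsv[...,2]>40)).astype(np.uint8)
n,l,st,ce=cv2.connectedComponentsWithStats(cv2.morphologyEx(m,cv2.MORPH_CLOSE,np.ones((9,9))))
print([(st[i].tolist()) for i in range(1,n) if st[i,4]>300])
E
```

```text
1.775 [0.51997142 0.18334062 0.24470704] [ 1.94769890e-01  9.80848861e-01 -2.65369488e-04 -3.63131842e-04] [-1.30872978  0.51956201 -0.5939616 ]
[[257, 143, 50, 77, 2794]]
```

View pics/w2.png

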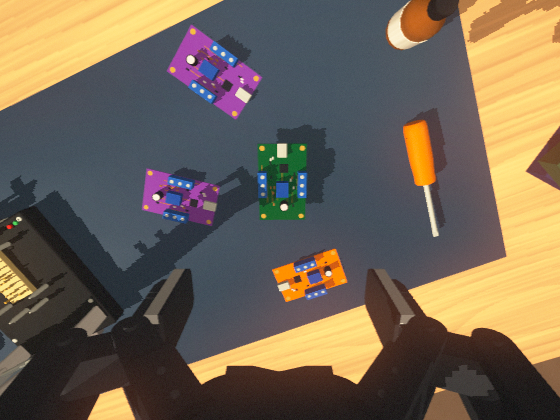

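The wrist view shows the green board spanning about (257–307, 143–220), with its socket at the top (282,150), toward the robot.

```bash
python3 - <<'E'
from h import *
c=np.load('w2.npy',allow_pickle=True).item()
im=cv2.imread('pics/w2.png')[:,:,::-1]
hsv=cv2.cvtColor(im,cv2.COLOR_RGB2HSV)
m=np.zeros(im.shape[:2],np.uint8); 
g=((hsv[...,0]>40)&(hsv[...,0]<90)&(hsv[...,1]>100)&(hsv[...,2]>40))
m[135:228,250:315]=g[135:228,250:315]
v,u=np.nonzero(m)
P=np.array([onz(c,a+.0,b+.0,.024)[:2] for a,b in zip(u,v)]).astype(np.float32)
r=cv2.minAreaRect(P*1000); print('rect',r)
# corner pads
ho=[(263,148),(303,148),(263,215),(303,215)]
H=np.array([onz(c,a,b,.024) for a,b in ho]); print(H.round(4),H.mean(0))
s=state()['eef_rot']; M=R.from_quat(s).as_matrix(); print('toolx',M[:,0],'yaw y',np.arctan2(M[1,1],M[0,1]))
ax=(H[2]+H[3]-H[0]-H[1]); print('board yaw',np.arctan2(ax[1],ax[0]))
E
```

```text
rect ((520.9993896484375, 186.84237670898438), (56.70383071899414, 92.13346099853516), 68.0372543334961)
[[0.4753 0.1824 0.024 ]
 [0.4928 0.2246 0.024 ]
 [0.5498 0.1501 0.024 ]
 [0.5685 0.1955 0.024 ]] [0.52158409 0.18817204 0.024     ]
toolx [-9.25093119e-01  3.79739629e-01  7.31790983e-04] yaw y 1.1812817379453868
board yaw -0.38752987482435386
```

{"name": "move_arm", "arguments": {"moves": [{"dx": 3, "dy": 3.5, "dz": 30, "turn": 0}, {"dx": 0, "dy": 0, "dz": 45, "turn": 0}, {"dx": 0, "dy": 0, "dz": 50, "turn": 0}, {"dx": 0, "dy": 0, "dz": 50, "turn": 0}, {"dx": 0, "dy": 0, "dz": 30, "turn": 0}, {"dx": 0, "dy": 0, "dz": 16.5, "turn": 0}, {"dx": 0, "dy": 0, "dz": 0, "turn": 0}, {"dx": 0, "dy": 0, "dz": 0, "turn": 0}], "jaw": 0}}

```text
clock: 2.82
ee_pos: [0.5186, 0.1891, 0.0251]
eef_rot: [0.193, 0.981, 0.0, 0.001]
wrist_force: [0.4, 0.1, -0.1]
grip_width: 0.0852
grasp_force: 0.0
```

{"name": "move_arm", "arguments": {"moves": [{"dx": 0, "dy": 0, "dz": 0, "turn": 0}, {"dx": 0, "dy": 0, "dz": 0, "turn": 0}, {"dx": 0, "dy": 0, "dz": 0, "turn": 0}, {"dx": 0, "dy": 0, "dz": 0, "turn": 0}, {"dx": 0, "dy": 0, "dz": 0, "turn": 0}, {"dx": 0, "dy": 0, "dz": 0, "turn": 0}], "jaw": 1, "grip_force": 30}}

```text
clock: 3.58
ee_pos: [0.5184, 0.1888, 0.0247]
eef_rot: [0.194, 0.981, 0.0, 0.001]
wrist_force: [-2.4, -0.4, 7.7]
grip_width: 0.0557
grasp_force: 31.0
```

{"name": "move_arm", "arguments": {"moves": [{"dx": 0, "dy": 0, "dz": -10, "turn": 0}, {"dx": 0, "dy": 0, "dz": -30, "turn": 0}, {"dx": 0, "dy": 0, "dz": -45, "turn": 0}, {"dx": 0, "dy": 0, "dz": -45, "turn": 0}, {"dx": -4, "dy": -20, "dz": -45, "turn": 0}, {"dx": -4, "dy": -40, "dz": 0, "turn": 0}, {"dx": -4, "dy": -45, "dz": 0, "turn": 0}, {"dx": -4, "dy": -45, "dz": 0, "turn": 0}, {"dx": -4, "dy": -45, "dz": 0, "turn": 0}, {"dx": -5, "dy": -45, "dz": 0, "turn": 0}, {"dx": -5, "dy": -45, "dz": 0, "turn": 0}, {"dx": -5, "dy": -45, "dz": 0, "turn": 0}, {"dx": -5, "dy": -40, "dz": 0, "turn": 0}, {"dx": -4, "dy": -26, "dz": 0, "turn": -0.1}, {"dx": 0, "dy": 0, "dz": 0, "turn": -0.13}, {"dx": 0, "dy": 0, "dz": 0, "turn": -0.13}, {"dx": 0, "dy": 0, "dz": 0, "turn": -0.13}, {"dx": 0, "dy": 0, "dz": 0, "turn": 0}]}}

```text
clock: 5.82
ee_pos: [0.408, -0.1944, 0.1994]
eef_rot: [-0.05, 0.999, -0.0, 0.0]
wrist_force: [0.0, -1.0, -1.1]
grip_width: 0.0559
grasp_force: 32.9
```

```bash
python3 - <<'E'
from h import *
s=state(); print(s['clock'],s['ee_pos'],s['eef_rot'],s['wrist_force'],s['grip_width'])
c=get_calibration('wrist'); im=camera('wrist'); np.save('w3.npy',c,allow_pickle=True); cv2.imwrite('pics/w3.png',im[:,:,::-1])
cv2.imwrite('pics/w3b.png',cv2.resize(im[:,:,::-1],(800,600),interpolation=cv2.INTER_CUBIC)); print(c['eye'],c['orientation'])
E
```

```text
5.825 [ 0.40804492 -0.19439672  0.19937337] [-4.96817404e-02  9.98765063e-01 -1.33758533e-04  2.35284833e-04] [ 0.04799734 -0.98218844 -1.12184011] 0.05588762546031276
[ 0.32627335 -0.20219234  0.32815636] [-0.10767485 -0.11941636  0.73174918  0.66233602]
```

View pics/w3b.png

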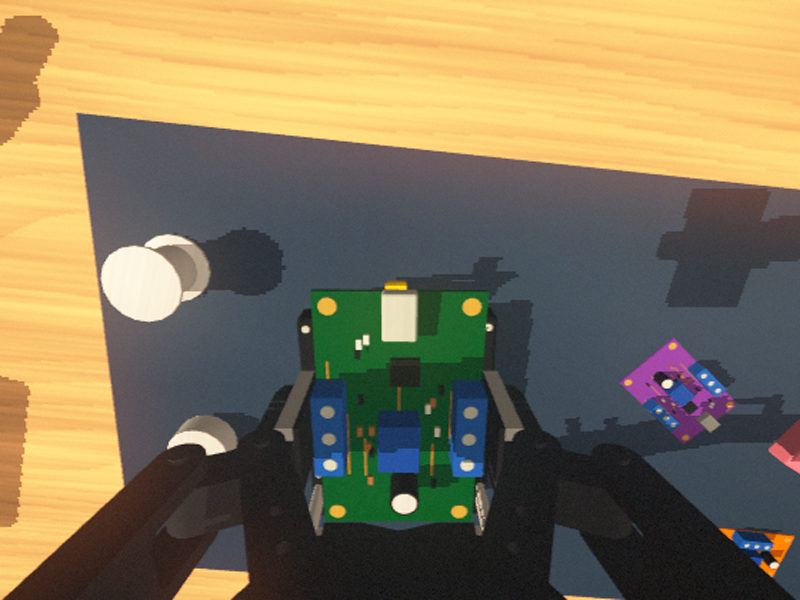

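The wrist view shows the board held squarely, with corner pads at (327,306), (471,306), (337,511) and (459,511) in the 800-wide image, but it hides the jig. I'll move to the side and past it so the posts can be seen with the same camera.

{"name": "move_arm", "arguments": {"moves": [{"dx": 0, "dy": 20, "dz": -10, "turn": 0}, {"dx": 0, "dy": 40, "dz": -20, "turn": 0}, {"dx": 0, "dy": 40, "dz": -20, "turn": 0}, {"dx": -20, "dy": 42, "dz": 0, "turn": 0}, {"dx": -40, "dy": 0, "dz": 0, "turn": 0}, {"dx": -40, "dy": 0, "dz": 0, "turn": 0}, {"dx": -40, "dy": 0, "dz": 0, "turn": 0}, {"dx": -40, "dy": 0, "dz": 0, "turn": 0}, {"dx": -30, "dy": 0, "dz": 0, "turn": 0}, {"dx": -17, "dy": 0, "dz": 0, "turn": 0}, {"dx": 0, "dy": 0, "dz": 0, "turn": 0}, {"dx": 0, "dy": 0, "dz": 0, "turn": 0}]}}

```text
clock: 7.38
ee_pos: [0.6192, -0.0304, 0.2489]
eef_rot: [-0.049, 0.999, -0.0, -0.0]
wrist_force: [-0.4, -0.7, -1.7]
grip_width: 0.0555
grasp_force: 33.0
```

```bash
python3 - <<'E'
from h import *
c3=np.load('w3.npy',allow_pickle=True).item()
H=np.array([onz(c3,u*.7,v*.7,.1987) for u,v in [(327,306),(471,306),(337,511),(459,511)]])
M=R.from_quat([-4.96817404e-02,9.98765063e-01,-1.33758533e-04,2.35284833e-04]).as_matrix()
print('board in tool mm',((H-[.40804,-.19440,.19937])@M*1000).round(1), 'mean',((H.mean(0)-[.40804,-.19440,.19937])@M*1000).round(1))
s=state(); print(s['clock'],s['ee_pos'],s['eef_rot'],s['wrist_force'],s['grip_width'])
c=get_calibration('wrist'); im=camera('wrist'); np.save('w4.npy',c,allow_pickle=True); cv2.imwrite('pics/w4.png',im[:,:,::-1])
n=np.array([.4984,-.1853,.055]); a=.1; J=lambda x,y,z:n+np.array([np.cos(a)*x-np.sin(a)*y,np.sin(a)*x+np.cos(a)*y,z])
p=proj(c,n)[0]; print(p, proj(c,[J(x,y,.003) for x,y in [(34,32),(34,-32),(-34,32),(-34,-32)] for x,y in [(x/1000,y/1000)]]))
u,v=int(p[0]),int(p[1]); x0=max(0,u-75);y0=max(0,v-60); print(x0,y0)
cv2.imwrite('pics/w4c.png',cv2.resize(im[y0:y0+120,x0:x0+150,::-1],None,fx=5,fy=5,interpolation=cv2.INTER_CUBIC))
E
```

```text
board in tool mm [[ 37.  -22.3   0.7]
 [ 37.   23.6   0.6]
 [-45.2 -22.8   0.7]
 [-45.2  23.5   0.7]] mean [-4.1  0.5  0.7]
7.375 [ 0.61918703 -0.03043752  0.24893724] [-4.93956623e-02  9.98779283e-01 -1.55075465e-05 -1.09528648e-04] [-0.35121213 -0.65474789 -1.68572257] 0.055479139203799835
[129.93007579  51.03461526] [[166.42208384  88.94928774]
 [101.45250858  89.01447275]
 [157.56077825   8.87657523]
 [ 87.5101866    8.93717366]]
54 0
```

View pics/w4c.png

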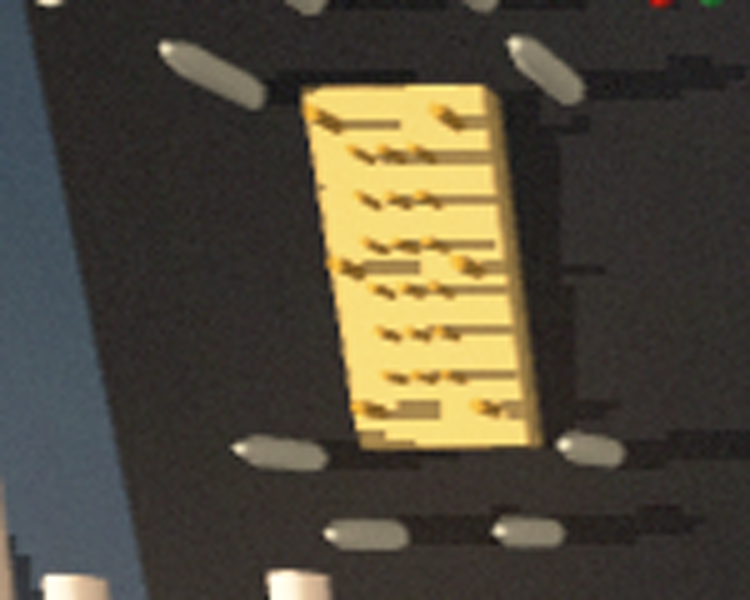

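The crop shows six post tips at (167,47), (515,43), (240,449), (565,444), (332,533) and (499,530), all within 1 px of the prediction. Next I fit the nest pose to them.

```bash
python3 - <<'E'
from h import *
from scipy.optimize import least_squares
c=np.load('w4.npy',allow_pickle=True).item()
px=np.array([(167,47),(515,43),(240,449),(565,444),(332,533),(499,530)])/5+[54,0]
L=np.array([(-34,-32),(-34,32),(34,-32),(34,32),(50,-17),(50,17)])/1000
W=lambda q:np.c_[L@np.array([[np.cos(q[2]),np.sin(q[2])],[-np.sin(q[2]),np.cos(q[2])]])+q[:2],np.full(6,.058)]
r=least_squares(lambda q:(proj(c,W(q))-px).ravel(),[.498,-.185,.1]); q=r.x; print('nest',q,np.abs(r.fun).max())
s=state(); M=R.from_quat(s['eef_rot']).as_matrix(); yaw=np.arctan2(M[1,1],M[0,1])-np.pi/2
print('turn',-(q[2]-yaw), yaw)
a=q[2]; X=np.array([np.cos(a),np.sin(a)]);Y=np.array([-X[1],X[0]])
tcp=q[:2]-4.1e-3*X-.5e-3*Y; print('tcp target',tcp)
d=np.r_[tcp-s['ee_pos'][:2],0]; print('d tool mm',d@M*1000)
E
```

```text
nest [ 0.4985494  -0.18520164  0.11215144] 0.2351432463950065
turn -0.01308588799977689 0.0990655472368136
tcp target [ 0.49453112 -0.18615736]
d tool mm [ 1.39378317e+02 -1.42612283e+02 -4.84528486e-03]
```

{"name": "move_arm", "arguments": {"moves": [{"dx": 20, "dy": 0, "dz": 0, "turn": -0.013}, {"dx": 40, "dy": 0, "dz": 0, "turn": 0}, {"dx": 40, "dy": 0, "dz": 0, "turn": 0}, {"dx": 40, "dy": 0, "dz": 0, "turn": 0}, {"dx": 13, "dy": -20, "dz": 0, "turn": 0}, {"dx": 0, "dy": -40, "dz": 0, "turn": 0}, {"dx": 0, "dy": -40, "dz": 0, "turn": 0}, {"dx": 0, "dy": -30, "dz": 0, "turn": 0}, {"dx": 0, "dy": -14, "dz": 10, "turn": 0}, {"dx": 0, "dy": 0, "dz": 40, "turn": 0}, {"dx": 0, "dy": 0, "dz": 40, "turn": 0}, {"dx": 0, "dy": 0, "dz": 40, "turn": 0}, {"dx": 0, "dy": 0, "dz": 20, "turn": 0}, {"dx": 0, "dy": 0, "dz": 0, "turn": 0}, {"dx": 0, "dy": 0, "dz": 0, "turn": 0}]}}

```text
clock: 9.3
ee_pos: [0.4842, -0.1903, 0.0997]
eef_rot: [-0.057, 0.998, -0.0, 0.0]
wrist_force: [-0.4, 0.7, -1.4]
grip_width: 0.055
grasp_force: 32.9
```

```bash
cat > t.py <<'E'
from h import *
q=[.49855,-.18520,.11215]
s=state(); M=R.from_quat(s['eef_rot']).as_matrix(); yaw=np.arctan2(M[1,1],M[0,1])-np.pi/2
d=np.array([.49453,-.18616,.0507])-s['ee_pos']; print(s['clock'],s['ee_pos'],s['wrist_force'],s['grip_width'],'d',(d@M*1000).round(2),'turn',yaw-q[2],'tilt',M[:,2])
E
python3 t.py
```

```text
9.3 [ 0.48420039 -0.19030593  0.09969759] [-0.41784058  0.65938981 -1.42139737] 0.05503413064192163 d [-10.69   2.97  49.01] turn 0.0012377191637675533 tilt [ 9.75098921e-04 -3.40191109e-04 -9.99999467e-01]
```

{"name": "move_arm", "arguments": {"moves": [{"dx": -5, "dy": 1.5, "dz": 0, "turn": 0}, {"dx": -5.7, "dy": 1.5, "dz": 10, "turn": 0}, {"dx": 0, "dy": 0, "dz": 22, "turn": 0}, {"dx": 0, "dy": 0, "dz": 0, "turn": 0}, {"dx": 0, "dy": 0, "dz": 0, "turn": 0}]}}

```text
clock: 9.93
ee_pos: [0.4945, -0.1863, 0.0672]
eef_rot: [-0.057, 0.998, -0.0, 0.0]
wrist_force: [-0.6, -0.2, -0.5]
grip_width: 0.0552
grasp_force: 32.9
```

```bash
python3 t.py; python3 - <<'E'
from h import *
im,c=save('wrist','w5.png'); cv2.imwrite('pics/w5b.png',cv2.resize(im[150:400,180:400,::-1],None,fx=2.4,fy=2.4,interpolation=cv2.INTER_CUBIC))
E
```

```text
9.925 [ 0.49453222 -0.1862694   0.0672089 ] [-0.58247497 -0.23482347 -0.51243478] 0.05523372327233076 d [-1.000e-02  1.100e-01  1.651e+01] turn 0.0011011470201980067 tilt [ 2.17031164e-04 -1.41982474e-05 -9.99999976e-01]
```

View pics/w5b.png

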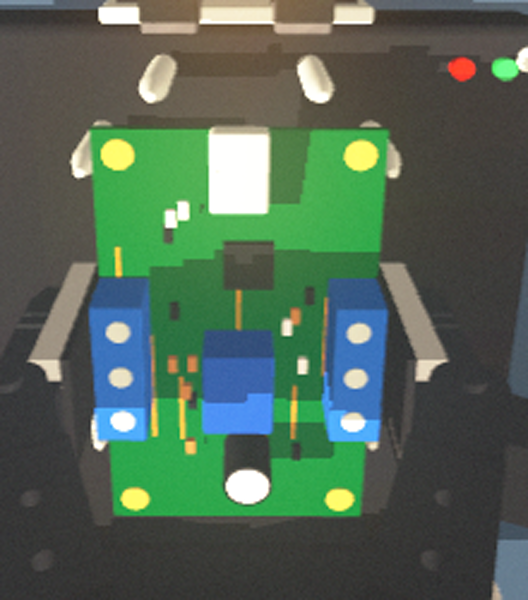

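The close view shows the board centred between the posts: the socket at (239,170) lies midway between the front posts at (165,62) and (312,62). Lowering.

{"name": "move_arm", "arguments": {"moves": [{"dx": 0, "dy": 0, "dz": 4, "turn": 0}, {"dx": 0, "dy": 0, "dz": 4, "turn": 0}, {"dx": 0, "dy": 0, "dz": 4, "turn": 0}, {"dx": 0, "dy": 0, "dz": 3, "turn": 0}, {"dx": 0, "dy": 0, "dz": 0, "turn": 0}, {"dx": 0, "dy": 0, "dz": 0, "turn": 0}]}}

```text
clock: 10.72
ee_pos: [0.4943, -0.1863, 0.0519]
eef_rot: [-0.057, 0.998, -0.0, 0.0]
wrist_force: [-0.9, 1.6, -0.8]
grip_width: 0.0551
grasp_force: 32.9
```

{"name": "move_arm", "arguments": {"moves": [{"dx": 0, "dy": 0, "dz": 1, "turn": 0}, {"dx": 0, "dy": 0, "dz": 0, "turn": 0}, {"dx": 0, "dy": 0, "dz": 0, "turn": 0}]}}

```text
clock: 11.1
ee_pos: [0.4943, -0.1863, 0.0508]
eef_rot: [-0.057, 0.998, -0.0, 0.0]
wrist_force: [-1.2, 0.1, -0.3]
grip_width: 0.0557
grasp_force: 32.9
```

{"name": "move_arm", "arguments": {"moves": [{"dx": 0, "dy": 0, "dz": 0, "turn": 0}, {"dx": 0, "dy": 0, "dz": 0, "turn": 0}, {"dx": 0, "dy": 0, "dz": 0, "turn": 0}, {"dx": 0, "dy": 0, "dz": 0, "turn": 0}, {"dx": 0, "dy": 0, "dz": 0, "turn": 0}, {"dx": 0, "dy": 0, "dz": 0, "turn": 0}], "jaw": 0}}

```text
clock: 11.85
ee_pos: [0.4942, -0.1863, 0.0508]
eef_rot: [-0.057, 0.998, -0.0, -0.0]
wrist_force: [-0.0, -0.4, 0.7]
grip_width: 0.0852
grasp_force: 0.0
```

```bash
python3 t.py; python3 - <<'E'
from h import *
im,c=save('wrist','w6.png'); cv2.imwrite('pics/w6b.png',cv2.resize(im[150:400,180:400,::-1],None,fx=2.4,fy=2.4,interpolation=cv2.INTER_CUBIC))
E
```

```text
11.85 [ 0.49424599 -0.18627938  0.05081092] [-0.03141862 -0.39939417  0.67655956] 0.08523786289132061 d [-0.3   0.09  0.11] turn 0.0010599921801323908 tilt [-5.63610294e-06 -1.17173649e-05 -1.00000000e+00]
```

View pics/w6b.png

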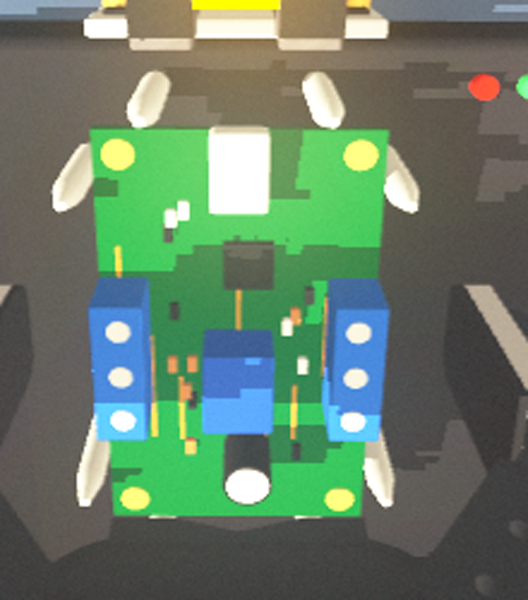

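The view shows the board lying level inside all the posts, with its edges at x of about 92–387 and the posts outside. Next I retreat and go behind the bar with the fingers closed.

{"name": "move_arm", "arguments": {"moves": [{"dx": 0, "dy": 0, "dz": -15, "turn": 0}, {"dx": 0, "dy": 0, "dz": -25, "turn": 0}, {"dx": 12, "dy": 0, "dz": -30, "turn": 0}, {"dx": 0, "dy": 0, "dz": -50, "turn": 0}, {"dx": 0, "dy": 0, "dz": -50, "turn": 0}, {"dx": 0, "dy": 0, "dz": -50, "turn": 0}, {"dx": 0, "dy": 0, "dz": -40, "turn": 0}, {"dx": 0, "dy": 0, "dz": -19, "turn": 0}, {"dx": 0, "dy": 0, "dz": 0, "turn": 0}]}}

```text
clock: 13.02
ee_pos: [0.4827, -0.1878, 0.3318]
eef_rot: [-0.057, 0.998, -0.001, 0.001]
wrist_force: [0.1, -0.8, -0.7]
grip_width: 0.0854
grasp_force: 0.0
```

{"name": "move_arm", "arguments": {"moves": [{"dx": -20, "dy": 0.5, "dz": 0, "turn": 0}, {"dx": -40, "dy": 0, "dz": 0, "turn": 0}, {"dx": -40, "dy": 0, "dz": 0, "turn": 0}, {"dx": -31, "dy": 0, "dz": 0, "turn": 0}, {"dx": 0, "dy": 0, "dz": 0, "turn": 0}, {"dx": 0, "dy": 0, "dz": 0, "turn": 0}, {"dx": 0, "dy": 0, "dz": 0, "turn": 0}, {"dx": 0, "dy": 0, "dz": 0, "turn": 0}], "jaw": 1}}

```text
clock: 14.02
ee_pos: [0.6119, -0.1725, 0.3304]
eef_rot: [-0.056, 0.998, -0.0, 0.0]
wrist_force: [0.6, -0.6, 0.3]
grip_width: 0.0002
grasp_force: 0.0
```

```bash
cat > g.py <<'E'
from h import *
q=[.49855,-.18520,.11215]; X=np.array([np.cos(q[2]),np.sin(q[2])])
s=state(); d=s['ee_pos'][:2]-q[:2]; print('t',s['clock'],'xi',(d@X*1000).round(1),'eta',(d@[-X[1],X[0]]*1000).round(1),'z',s['ee_pos'][2]*1000,'F xi',(s['wrist_force'][:2]@X).round(1),'Fz',s['wrist_force'][2].round(1),'w',s['grip_width'])
E
python3 g.py; python3 - <<'E'
import numpy as np
pr=None
for th in [1.4,1.3,1.2,1.1,1.0,.9,.8,.7,.6,.5,.4,.3,.2,.1,.05,0,-.035]:
    b=np.array([100-180*np.cos(th)+14*np.sin(th),78+180*np.sin(th)+14*np.cos(th)])
    ox=9*np.sin(th)-8*(1-th/1.4); oz=9 if ox<0 else np.sqrt(81-min(ox,9)**2)
    t=b+[ox+11,oz+14]; print(th,b.round(1),t.round(1),None if pr is None else (pr-t).round(1)); pr=t
E
```

```text
t 14.025 xi 114.0 eta -0.0 z 330.40031108594144 F xi 0.5 Fz 0.3 w 0.00015198546736755442
1.4 [ 83.2 257.8] [103.1 273.3] None
1.3 [ 65.3 255.2] [ 84.4 273.1] [18.6  0.2]
1.2 [ 47.8 250.8] [ 66.1 270.2] [18.4  2.9]
1.1 [ 30.8 244.8] [ 48.1 265.2] [17.9  5. ]
1.0 [ 14.5 237. ] [ 30.8 258.3] [17.3  6.9]
0.9 [ -0.9 227.7] [ 14.3 249.7] [16.5  8.6]
0.8 [-15.4 216.9] [ -1.3 239.4] [15.6 10.3]
0.7 [-28.7 204.7] [-15.9 227.5] [14.5 11.9]
0.6 [-40.7 191.2] [-29.1 214.2] [13.3 13.3]
0.5 [-51.3 176.6] [-41.1 199.6] [11.9 14.6]
0.4 [-60.3 161. ] [-51.5 184. ] [10.5 15.6]
0.3 [-67.8 144.6] [-60.4 167.6] [ 8.9 16.4]
0.2 [-73.6 127.5] [-67.7 150.5] [ 7.3 17.1]
0.1 [-77.7 109.9] [-73.2 132.9] [ 5.5 17.6]
0.05 [-79.1 101. ] [-75.3 124. ] [2.1 8.9]
0 [-80.  92.] [-77. 115.] [1.7 9. ]
-0.035 [-80.4  85.7] [-77.9 108.7] [0.9 6.3]
```

{"name": "move_arm", "arguments": {"moves": [{"dx": 0, "dy": 0, "dz": 30, "turn": 0}, {"dx": 0, "dy": 0, "dz": 31, "turn": 0}, {"dx": 0, "dy": 0, "dz": 0, "turn": 0}, {"dx": 6, "dy": 0, "dz": 0, "turn": 0}, {"dx": 6, "dy": 0, "dz": 0, "turn": 0}, {"dx": 6, "dy": 0, "dz": 0, "turn": 0}, {"dx": 6, "dy": 0, "dz": 0, "turn": 0}, {"dx": 6, "dy": 0, "dz": 0, "turn": 0}]}}

```text
clock: 15.02
ee_pos: [0.5823, -0.1758, 0.2689]
eef_rot: [-0.057, 0.998, -0.0, 0.0]
wrist_force: [2.1, -0.4, -0.2]
grip_width: 0.0
grasp_force: 1.2
```

```bash
python3 g.py
```

```text
t 15.025 xi 84.3 eta -0.1 z 268.9033629958869 F xi 2.1 Fz -0.2 w 1.37525817986317e-06
```

{"name": "move_arm", "arguments": {"moves": [{"dx": 9, "dy": 0, "dz": 1, "turn": 0}, {"dx": 9, "dy": 0, "dz": 2, "turn": 0}, {"dx": 9, "dy": 0, "dz": 2.5, "turn": 0}, {"dx": 9, "dy": 0, "dz": 2.5, "turn": 0}, {"dx": 8.5, "dy": 0, "dz": 3.5, "turn": 0}, {"dx": 8.5, "dy": 0, "dz": 3.5, "turn": 0}, {"dx": 8, "dy": 0, "dz": 4.5, "turn": 0}, {"dx": 8, "dy": 0, "dz": 4.5, "turn": 0}]}}

```text
clock: 16.02
ee_pos: [0.5135, -0.1836, 0.2446]
eef_rot: [-0.057, 0.998, -0.0, 0.0]
wrist_force: [1.5, 1.4, 2.6]
grip_width: 0.0001
grasp_force: 1.5
```

```bash
python3 g.py
```

```text
t 16.025 xi 15.0 eta -0.1 z 244.6048749070901 F xi 1.6 Fz 2.6 w 8.498533668708353e-05
```

{"name": "move_arm", "arguments": {"moves": [{"dx": 8, "dy": 0, "dz": 5, "turn": 0}, {"dx": 8, "dy": 0, "dz": 5, "turn": 0}, {"dx": 7, "dy": 0, "dz": 6, "turn": 0}, {"dx": 7, "dy": 0, "dz": 6, "turn": 0}, {"dx": 6.5, "dy": 0, "dz": 6.5, "turn": 0}, {"dx": 6.5, "dy": 0, "dz": 6.5, "turn": 0}, {"dx": 6, "dy": 0, "dz": 7, "turn": 0}, {"dx": 6, "dy": 0, "dz": 7, "turn": 0}, {"dx": 5, "dy": 0, "dz": 7.5, "turn": 0}, {"dx": 5, "dy": 0, "dz": 7.5, "turn": 0}]}}

```text
clock: 17.27
ee_pos: [0.4492, -0.1909, 0.1804]
eef_rot: [-0.057, 0.998, -0.0, 0.0]
wrist_force: [2.2, 0.0, 2.0]
grip_width: 0.0001
grasp_force: 1.5
```

```bash
python3 g.py
```

```text
t 17.275 xi -49.7 eta -0.2 z 180.36014368668097 F xi 2.2 Fz 2.0 w 0.00010489266787199027
```

{"name": "move_arm", "arguments": {"moves": [{"dx": 5, "dy": 0, "dz": 8, "turn": 0}, {"dx": 4.5, "dy": 0, "dz": 8, "turn": 0}, {"dx": 4, "dy": 0, "dz": 8, "turn": 0}, {"dx": 4, "dy": 0, "dz": 8, "turn": 0}, {"dx": 3, "dy": 0, "dz": 7, "turn": 0}, {"dx": 3, "dy": 0, "dz": 6, "turn": 0}, {"dx": 1, "dy": 0, "dz": 3, "turn": 0}, {"dx": 0, "dy": 0, "dz": 0, "turn": 0}]}}

```text
clock: 18.27
ee_pos: [0.4249, -0.1936, 0.1327]
eef_rot: [-0.057, 0.998, 0.0, -0.0]
wrist_force: [-1.1, 0.2, 4.3]
grip_width: -0.0002
grasp_force: 1.6
```

```bash
python3 g.py; python3 - <<'E'
from h import *
im,c=save('scene','s7.png'); cv2.imwrite('pics/s7c.png',cv2.resize(im[110:290,110:350,::-1],None,fx=3,fy=3,interpolation=cv2.INTER_CUBIC))
E
```

```text
t 18.275 xi -74.1 eta -0.1 z 132.69152414839297 F xi -1.1 Fz 4.3 w -0.00016918317467897603
```

View pics/s7c.png

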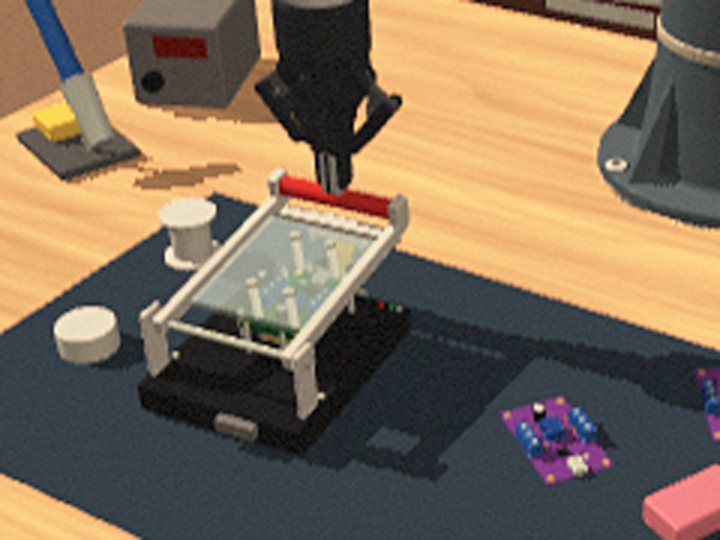

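The fingertips rest on the red bar (about (335,188)) and the gate is nearly level, with all bystanders upright. Now I press down in small steps and read the force.

{"name": "move_arm", "arguments": {"moves": [{"dx": 1, "dy": 0, "dz": 2.5, "turn": 0}, {"dx": 0.5, "dy": 0, "dz": 2, "turn": 0}, {"dx": 0.5, "dy": 0, "dz": 2, "turn": 0}, {"dx": 0, "dy": 0, "dz": 1.5, "turn": 0}, {"dx": 0, "dy": 0, "dz": 0, "turn": 0}]}}

```text
clock: 18.95
ee_pos: [0.4232, -0.1939, 0.1247]
eef_rot: [-0.057, 0.998, -0.0, 0.0]
wrist_force: [1.7, 0.8, 3.1]
grip_width: -0.0001
grasp_force: 2.1
```

{"name": "move_arm", "arguments": {"moves": [{"dx": 0, "dy": 0, "dz": 1, "turn": 0}, {"dx": 0, "dy": 0, "dz": 1, "turn": 0}, {"dx": 0, "dy": 0, "dz": 0, "turn": 0}]}}

```text
clock: 19.32
ee_pos: [0.4229, -0.1939, 0.1227]
eef_rot: [-0.056, 0.998, -0.0, -0.0]
wrist_force: [0.3, 0.4, 6.0]
grip_width: -0.0002
grasp_force: 2.9
```

{"name": "move_arm", "arguments": {"moves": [{"dx": 0, "dy": 0, "dz": 0.8, "turn": 0}, {"dx": 0, "dy": 0, "dz": 0, "turn": 0}]}}

```text
clock: 19.58
ee_pos: [0.4228, -0.1939, 0.122]
eef_rot: [-0.057, 0.998, -0.0, -0.0]
wrist_force: [-0.9, 0.5, 8.2]
grip_width: 0.0004
grasp_force: 4.1
```

{"name": "move_arm", "arguments": {"moves": [{"dx": 0, "dy": 0, "dz": 0.8, "turn": 0}, {"dx": 0, "dy": 0, "dz": 0, "turn": 0}]}}

```text
clock: 19.82
ee_pos: [0.4227, -0.1939, 0.1212]
eef_rot: [-0.057, 0.998, -0.0, -0.0]
wrist_force: [-1.8, 1.5, 8.6]
grip_width: -0.0001
grasp_force: 4.1
```

{"name": "move_arm", "arguments": {"moves": [{"dx": 0, "dy": 0, "dz": 0.8, "turn": 0}, {"dx": 0, "dy": 0, "dz": 0, "turn": 0}]}}

```text
clock: 20.08
ee_pos: [0.4225, -0.1939, 0.1202]
eef_rot: [-0.056, 0.998, -0.0, -0.001]
wrist_force: [-1.7, 0.7, 6.4]
grip_width: 0.0001
grasp_force: 3.2
```

{"name": "move_arm", "arguments": {"moves": [{"dx": 0, "dy": 0, "dz": -1.5, "turn": 0}, {"dx": 0, "dy": 0, "dz": -1.5, "turn": 0}, {"dx": 0, "dy": 0, "dz": 0, "turn": 0}]}}

```text
clock: 20.45
ee_pos: [0.423, -0.1939, 0.1235]
eef_rot: [-0.057, 0.998, -0.0, -0.0]
wrist_force: [-1.4, 0.5, 5.7]
grip_width: 0.0001
grasp_force: 3.0
```

Not latched: the bar still pushes back at 5.7 N. I'll go deeper.

{"name": "move_arm", "arguments": {"moves": [{"dx": 0, "dy": 0, "dz": 1.5, "turn": 0}, {"dx": 0, "dy": 0, "dz": 1.5, "turn": 0}, {"dx": 0, "dy": 0, "dz": 0.8, "turn": 0}, {"dx": 0, "dy": 0, "dz": 0, "turn": 0}]}}

```text
clock: 20.95
ee_pos: [0.4225, -0.1939, 0.1194]
eef_rot: [-0.056, 0.998, -0.0, -0.001]
wrist_force: [-4.0, -0.4, 5.9]
grip_width: 0.0001
grasp_force: 2.9
```

{"name": "move_arm", "arguments": {"moves": [{"dx": 0, "dy": 0, "dz": 0.8, "turn": 0}, {"dx": 0, "dy": 0, "dz": 0, "turn": 0}]}}

```text
clock: 21.2
ee_pos: [0.4225, -0.1939, 0.1186]
eef_rot: [-0.056, 0.998, -0.0, -0.001]
wrist_force: [-4.5, -0.0, 6.1]
grip_width: -0.0005
grasp_force: 2.9
```

{"name": "move_arm", "arguments": {"moves": [{"dx": 0.5, "dy": 0, "dz": 0.8, "turn": 0}, {"dx": 0, "dy": 0, "dz": 0, "turn": 0}]}}

```text
clock: 21.45
ee_pos: [0.4224, -0.1939, 0.1179]
eef_rot: [-0.057, 0.998, -0.0, -0.0]
wrist_force: [-1.6, 0.4, 5.3]
grip_width: -0.0002
grasp_force: 2.7
```

{"name": "move_arm", "arguments": {"moves": [{"dx": 0.3, "dy": 0, "dz": 0.8, "turn": 0}, {"dx": 0, "dy": 0, "dz": 0, "turn": 0}]}}

```text
clock: 21.7
ee_pos: [0.4222, -0.194, 0.1172]
eef_rot: [-0.057, 0.998, -0.0, -0.0]
wrist_force: [-1.2, -0.7, 4.2]
grip_width: 0.0003
grasp_force: 2.7
```

```bash
python3 g.py; python3 - <<'E'
from h import *
im,c=save('scene','s8.png')
for f in('s7.png','s8.png'):
    a=cv2.imread('pics/'+f)[:,:,::-1]; h=cv2.cvtColor(a,cv2.COLOR_RGB2HSV)
    m=((h[...,0]<6)|(h[...,0]>174))&(h[...,1]>170)&(h[...,2]>90); m[:150]=0; m[200:]=0; m[:,:180]=0; m[:,260:]=0
    # use left and right pieces of bar
    v,u=np.nonzero(m); print(f,len(u),u.min(),u.max(),[v[(u>=x)&(u<x+5)].mean().round(2) for x in (205,210,228,233)])
q=[.49855,-.18520,.11215]
def bar(th,y):
    x=100-180*np.cos(th)+14*np.sin(th); z=78+180*np.sin(th)+14*np.cos(th)
    return [q[0]+(np.cos(q[2])*x-np.sin(q[2])*y)/1e3,q[1]+(np.sin(q[2])*x+np.cos(q[2])*y)/1e3,z/1e3]
for th in(.1,.05,.03,.02,.01,0,-.02): print(th,proj(c,[bar(th,-45),bar(th,45)]).round(2).tolist())
E
```

```text
t 21.7 xi -76.8 eta -0.2 z 117.20082015719595 F xi -1.3 Fz 4.2 w 0.0002753240934702452
s7.png 202 203 239 [np.float64(172.1), np.float64(173.19), np.float64(177.19), np.float64(178.28)]
s8.png 203 204 239 [np.float64(176.7), np.float64(177.9), np.float64(182.0), np.float64(183.19)]
0.1 [[207.12, 172.33], [238.14, 179.25]]
0.05 [[207.71, 175.12], [238.57, 182.07]]
0.03 [[207.92, 176.25], [238.72, 183.22]]
0.02 [[208.01, 176.82], [238.79, 183.8]]
0.01 [[208.11, 177.4], [238.86, 184.39]]
0 [[208.2, 177.97], [238.92, 184.97]]
-0.02 [[208.37, 179.13], [239.04, 186.15]]
```

The bar follows as modelled: the gate angle is about +0.012. I continue in small steps.

{"name": "move_arm", "arguments": {"moves": [{"dx": 0.2, "dy": 0, "dz": 0.8, "turn": 0}, {"dx": 0, "dy": 0, "dz": 0, "turn": 0}]}}

```text
clock: 22.0
ee_pos: [0.4221, -0.194, 0.1164]
eef_rot: [-0.057, 0.998, -0.0, -0.0]
wrist_force: [-1.3, 0.2, 5.6]
grip_width: 0.0002
grasp_force: 2.8
```

{"name": "move_arm", "arguments": {"moves": [{"dx": 0.2, "dy": 0, "dz": 0.8, "turn": 0}, {"dx": 0, "dy": 0, "dz": 0, "turn": 0}]}}

```text
clock: 22.25
ee_pos: [0.422, -0.194, 0.1157]
eef_rot: [-0.057, 0.998, -0.0, 0.0]
wrist_force: [-1.5, 1.2, 5.5]
grip_width: -0.0
grasp_force: 2.9
```

{"name": "move_arm", "arguments": {"moves": [{"dx": 0.1, "dy": 0, "dz": 0.8, "turn": 0}, {"dx": 0, "dy": 0, "dz": 0, "turn": 0}]}}

```text
clock: 22.5
ee_pos: [0.4219, -0.194, 0.1149]
eef_rot: [-0.057, 0.998, -0.0, 0.0]
wrist_force: [0.0, 1.5, 5.9]
grip_width: -0.0003
grasp_force: 3.1
```

{"name": "move_arm", "arguments": {"moves": [{"dx": 0.1, "dy": 0, "dz": 0.8, "turn": 0}, {"dx": 0, "dy": 0, "dz": 0, "turn": 0}]}}

```text
clock: 22.75
ee_pos: [0.4218, -0.194, 0.1141]
eef_rot: [-0.057, 0.998, -0.0, 0.0]
wrist_force: [-0.3, 0.6, 6.3]
grip_width: 0.0003
grasp_force: 3.2
```

{"name": "move_arm", "arguments": {"moves": [{"dx": 0.1, "dy": 0, "dz": 0.8, "turn": 0}, {"dx": 0, "dy": 0, "dz": 0, "turn": 0}]}}

```text
clock: 23.0
ee_pos: [0.4217, -0.1941, 0.1133]
eef_rot: [-0.057, 0.998, -0.0, 0.0]
wrist_force: [-0.5, 1.0, 6.9]
grip_width: 0.0001
grasp_force: 3.2
```

{"name": "move_arm", "arguments": {"moves": [{"dx": 0.1, "dy": 0, "dz": 0.8, "turn": 0}, {"dx": 0, "dy": 0, "dz": 0, "turn": 0}]}}

```text
clock: 23.25
ee_pos: [0.4216, -0.1941, 0.1125]
eef_rot: [-0.057, 0.998, -0.0, 0.0]
wrist_force: [-0.4, 0.5, 6.9]
grip_width: -0.0001
grasp_force: 3.1
```

{"name": "move_arm", "arguments": {"moves": [{"dx": 0.1, "dy": 0, "dz": 0.8, "turn": 0}, {"dx": 0, "dy": 0, "dz": 0, "turn": 0}]}}

```text
clock: 23.5
ee_pos: [0.4215, -0.1941, 0.1117]
eef_rot: [-0.057, 0.998, -0.0, 0.0]
wrist_force: [-0.5, 0.5, 7.4]
grip_width: 0.0001
grasp_force: 3.4
```

{"name": "move_arm", "arguments": {"moves": [{"dx": 0, "dy": 0, "dz": 0.8, "turn": 0}, {"dx": 0, "dy": 0, "dz": 0, "turn": 0}]}}

```text
clock: 23.75
ee_pos: [0.4215, -0.1941, 0.1109]
eef_rot: [-0.057, 0.998, -0.0, 0.0]
wrist_force: [-1.4, 1.3, 7.8]
grip_width: 0.0
grasp_force: 4.1
```

{"name": "move_arm", "arguments": {"moves": [{"dx": 0, "dy": 0, "dz": 0.7, "turn": 0}, {"dx": 0, "dy": 0, "dz": 0, "turn": 0}]}}

```text
clock: 24.0
ee_pos: [0.4214, -0.1941, 0.1102]
eef_rot: [-0.057, 0.998, -0.0, -0.0]
wrist_force: [-2.5, 0.9, 8.8]
grip_width: 0.0001
grasp_force: 4.3
```

{"name": "move_arm", "arguments": {"moves": [{"dx": 0.2, "dy": 0, "dz": 0.7, "turn": 0}, {"dx": 0, "dy": 0, "dz": 0, "turn": 0}]}}

```text
clock: 24.25
ee_pos: [0.4214, -0.1941, 0.1098]
eef_rot: [-0.057, 0.998, -0.0, 0.0]
wrist_force: [-1.8, 1.8, 11.8]
grip_width: -0.0001
grasp_force: 6.0
```

{"name": "move_arm", "arguments": {"moves": [{"dx": 0, "dy": 0, "dz": 0.5, "turn": 0}, {"dx": 0, "dy": 0, "dz": 0, "turn": 0}]}}

```text
clock: 24.5
ee_pos: [0.4214, -0.1941, 0.1096]
eef_rot: [-0.057, 0.998, -0.0, 0.0]
wrist_force: [-5.5, 2.7, 18.6]
grip_width: 0.0001
grasp_force: 9.3
```

The force is rising steeply (18.6 N), so these are probably the stops and the hook may already have snapped. I'll lift to check.

{"name": "move_arm", "arguments": {"moves": [{"dx": 0, "dy": 0, "dz": -1.5, "turn": 0}, {"dx": 0, "dy": 0, "dz": -2, "turn": 0}, {"dx": 0, "dy": 0, "dz": -1.5, "turn": 0}, {"dx": 0, "dy": 0, "dz": 0, "turn": 0}]}}

```text
clock: 25.0
ee_pos: [0.4211, -0.194, 0.1137]
eef_rot: [-0.057, 0.998, 0.0, -0.0]
wrist_force: [0.6, 0.5, -0.7]
grip_width: 0.0001
grasp_force: 0.0
```

With no force 4 mm up, the gate is latched. I'll retreat and verify.

{"name": "move_arm", "arguments": {"moves": [{"dx": 0, "dy": 0, "dz": -15, "turn": 0}, {"dx": 0, "dy": 0, "dz": -30, "turn": 0}, {"dx": 0, "dy": 0, "dz": -40, "turn": 0}, {"dx": 0, "dy": 0, "dz": -40, "turn": 0}, {"dx": 0, "dy": 0, "dz": 0, "turn": 0}, {"dx": 0, "dy": 0, "dz": 0, "turn": 0}, {"dx": 0, "dy": 0, "dz": 0, "turn": 0}, {"dx": 0, "dy": 0, "dz": 0, "turn": 0}]}}

```text
clock: 26.0
ee_pos: [0.4209, -0.1939, 0.2382]
eef_rot: [-0.057, 0.998, 0.0, -0.001]
wrist_force: [0.2, 0.6, -0.2]
grip_width: -0.0002
grasp_force: 0.0
```

```bash
python3 g.py; python3 - <<'E'
from h import *
im,c=save('scene','s9.png')
for f in('s8.png','s9.png'):
    a=cv2.imread('pics/'+f)[:,:,::-1]; h=cv2.cvtColor(a,cv2.COLOR_RGB2HSV)
    m=((h[...,0]<6)|(h[...,0]>174))&(h[...,1]>170)&(h[...,2]>90); m[:140]=0; m[205:]=0; m[:,:180]=0; m[:,260:]=0
    v,u=np.nonzero(m); print(f,len(u),u.min(),u.max(),[v[(u>=x)&(u<x+5)].mean().round(2) for x in (205,210,228,233)])
E
```

```text
t 26.0 xi -78.1 eta 0.0 z 238.15705255316973 F xi 0.3 Fz -0.2 w -0.0002419324163123772
s8.png 203 204 239 [np.float64(176.7), np.float64(177.9), np.float64(182.0), np.float64(183.19)]
s9.png 220 204 240 [np.float64(178.19), np.float64(179.5), np.float64(183.61), np.float64(184.81)]
```

The gate bar stays about 1.6 px below its +0.012 position, which puts the gate at about -0.015 rad, held by the hook. I'm handing in.

```bash
python3 -c "
from workcell import hand_in; print(hand_in())"
```

```text
the job is handed in; nothing more can be done
None
```

The board is on the jig's pins with its USB socket at the front, the gate is latched by the hook at about -0.015 rad, the arm is clear, and the job was handed in at about 26 s; one press briefly reached 18.6 N on the gate (limit 32 N), and the hand-in call returned no verdict.

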